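# Press the cutter's flanged roller into the sprung V-nest

### The arm

A 6-joint arm with a two-finger parallel gripper is mounted at the origin on the work surface. World frame = base frame: x ahead of the robot, y to its left, z up, the work surface at z = 0. Lengths are in m, angles in rad, forces in N, time in s.
With the tool pointing down it reaches from about 0.275 to 1 m from the base axis. Payload 8.4 kg.
Tool frame: the origin (TCP) lies at the very end of the fingers, on their centre line; the grasp point (between the pads) lies 19 mm behind it (ctrl.tcp_to_grasp is the distance from the TCP to the grasp point, in m); z points along the fingers, y is the line along which they close (so a half turn about z gives the same grasp; the last joint's range is limited). The gripper opens to 85 mm and grips with 20 to 120 N. Pads are 22 mm wide; open, the fingers measure 114 mm over their backs; the gripper's body (76 mm by 85 mm) begins 54 mm behind the grasp point. The pads swing forward as they close: fully open they stand 13 mm farther back than shut.
Start: joints at [1.268, 0.353, 1.633, -0, 1.155, -0.002], TCP at [0.185, 0.597, 0.192] pointing down, gripper open.
Joint ranges: [-2.63, 2.63], [-0.92, 2.1], [0.06, 2.66], [-1.3, 4.44], [0, 2.69], [-3.02, 3.02]. Speed limits (rad/s): [2.22, 2.22, 2.79, 3.14, 3.14, 3.14].

### API

Orientations are given as [roll, pitch, yaw] about the fixed x, y, z axes, in that order (R = Rz(yaw) Ry(pitch) Rx(roll)).
In Python, from workcell import ctrl gives the robot as it stands.
- The arm moves only by the tool drive_tool, never from a script. Its argument "rows" is a list of rows, each a list of 2 entries, a list of its own where there are three numbers: the shift along the tool's x, y, z in cm, then the turn, a rotation vector about the tool's x, y, z in rad. A call has 1 to 12 rows; each row shifts and turns the commanded pose from where the row before left it, along the tool's axes as they then stand; what a row does not reach is not made up. A row lasts 1/8 s, in which the tool goes at most 62.5 mm and 10.7 degrees, less where a joint would pass 70% of its speed; a pose out of reach is approached as far as the arm can. A call with a gripper value outside its range is refused whole. "hand" is the finger opening in cm, from 0 to 8.54, set as the call begins (left out, the last holds). The fingers move at their own pace and stop on an object; "force" is the grip in N (left out, the last holds). Time passes only in rows, so rows that do not move let the fingers close. It gives the time, the measured TCP pose, the force, the opening and the grip force at its end, in the units of the state.
- ctrl.read_state(): the state, without advancing time (a new reading comes with each control period).
- ctrl.read_camera(name): name is "scene" or "top"; returns the picture (480x640x3 uint8, blue, green, red); there is no depth.
- ctrl.camera_info(name): a dict with "fov_y" (degrees; the focal length in pixels is half the picture's height over the tangent of half this angle, whatever the lens; pixels are square), "cx", "cy" (the principal point, pixels), "k1" (the pictures are not rectified: a ray, as slopes to the right and down, at radius r is drawn at 1 + k1 r^2 times it, then the intrinsics apply), "pose" (4x4, takes a point from camera to world coordinates). Camera axes: x right, y up, looking along -z (the intrinsics and any distortion apply to the point x, -y, -z); pixel columns grow to the right and rows downward; lengths in m; the calibration is good to about 2 mm. A picture is of the moment at which its call begins. camera_info takes no time and is no camera call.
- ctrl.hand_in(): hands the job in; it is judged then, once.
The state is a dict: "clock": time; "joints": joint angles; "dq": joint speeds; "joint_torque": joint torques, N m; "eef_pos": TCP position; "tcp_rot": TCP orientation; "force": force on the tool from outside, world axes, zero at the start; "torque": the same for the moment, N m; "width": finger opening in m; "grip_force": force on a finger pad.
Only numpy, scipy, OpenCV 4.12 (cv2) and the standard library are available. Lean on these libraries where they do the work, as an engineer would, in place of code of your own. Each camera call takes 0.05 s, during which the arm holds its last target. There are 200 camera calls.

### The job

Take the flanged guide roller from its wooden cradle and seat it in the two V-blocks of the sprung gauge nest, about midway, with its flange over the gauge post. Then press it gently down with the gripper, square onto both flanks of the Vs, until the saddle has sunk about half of its 12 mm travel (never hard down on its stop), and finish while still holding it pressed like that. Leave the plain roller and everything else on the table where it is.

Things in the scene. Friction and masses are not known exactly. Their poses are not given: they have to be found in the camera images.
- roller_mid (a point): Centre of the flanged roller, on its axis midway along the barrel: bare aluminium, 30 mm diameter, 150 mm long, about 0.28 kg; at its +y end a disc flange 42 mm across, 6 mm thick; a 12 mm steel stub beyond each end. y is its axis, towards the flange; x and z turn as it rolls. Lies level in a wooden cradle, axis 46 mm above the table, at any of three places; grip it across the middle.
- flange_mid (a point): Centre of the roller's flange, on the axis, 78 mm from roller_mid.
- roller: The flanged roller itself; origin and axes as roller_mid.
- spare_mid (a point): Centre of the other, plain roller (no flange, 24 mm in diameter, 150 mm long), which lies in a like wooden cradle with its axis about 42 mm above the table. Not needed; stays where it is. y is its axis.
- nest: The gauge nest, fixed: dark steel base plate 100 mm (x) by 210 mm (y) by 12 mm, origin at the centre of its underside, carrying the sprung saddle. Near its +y end, 78 mm from the centre, beyond the saddle, stands an upright steel gauge post 14 mm in diameter, its top 38 mm above the table; the other end has none.
- saddle (a joint): How far the sprung saddle has been pressed down, in m: 0 is up, 0.012 is hard on its stop. It starts to sink at about 5 N of downward load (the roller's weight included; the roller alone does not sink it) and then takes about 1.2 N more per mm.
- saddle_mid (a point): Where the roller's centre lies when seated midway; rides with the saddle, 76 mm above the table when up. y runs along the Vs to the gauge post, x across. Two steel 90-degree Vs, 22 mm long, 61 mm wide, at y = -44 and 44 mm; 66 mm between them open for fingers down to the saddle plate (62 by 120 mm) 42 mm below this point. V flanks end 1 mm below it, V bottoms 21 mm below.
- jaw_near: The two V flanks on the -x side of the saddle (one contact line of the roller); origin in the middle of the saddle plate's underside.
- jaw_far: The two V flanks on the +x side of the saddle (the other contact line); same origin.
- cradle: Wooden cradle under the flanged roller, fixed: 66 mm (x) by 150 mm (y), board 8 mm thick, two V supports 22 mm long at y = -44 and +44 mm whose tops lie about 1 mm below the roller's axis (45 mm above the table); 66 mm between them is open for fingers. Origin at the centre of its underside.
- cradle_spare: The same cradle under the plain roller, fixed.
- thread_cone: Grey thread cone, 64 mm across, 115 mm high, bystander; origin at the centre of its underside.
- oil_bottle: Small clear bottle, 48 mm across, 120 mm high, bystander; origin under its centre.
- pattern_weight: Dark round pattern weight with a knob, 72 mm across, 46 mm high, bystander; origin under its centre.
- screwdriver: Screwdriver lying along its x axis, bystander.
- wrench: Wrench lying along its x axis, bystander.
- bobbin: Wooden bobbin 36 mm across and 30 mm high, bystander; origin under its centre.
- pin_dish: White dish 70 mm across and 30 mm high, bystander; origin under its centre.
Things that resemble listed ones, but are neither listed nor needed, are in the scene too. What is shaped like the nest but orange is not meant. What is shaped like the roller but turquoise is not meant.

How it is judged:
By the outcome, as a careful person would: the job done as asked, in the order asked, and still so for the second after the job is handed in, while the arm keeps its last pose, push and grip.
It also fails if it takes over 48 s, if anything falls off the work surface, if the arm or the gripper's body presses on something with over 40 N, if the wrist force passes 120 N, or if a joint passes its speed limit or range.

## Working session

There is one attempt and no reset: what is moved stays moved. The work goes in short steps, Python scripts to look and compute and a tool call to move; the robot and the scene stay as the last step left them, time stands still between calls to the robot, and variables do not carry over. Pictures are saved under pics/ and viewed, at most 10 in all, crops included, and the job is handed in when it is done.

Besides the shell and the picture viewer there is one more tool, called after "Request:" as name([rows], argument=value, ...), one row to a line, values as JSON. drive_tool: Moves the arm, as the interface text tells. Its arguments: {"type":"object","properties":{"rows":{"type":"array","items":{"type":"array"}},"hand":{"type":"number"},"force":{"type":"number"}},"required":["rows"]}

```bash
mkdir -p pics
python3 - <<'E'
from workcell import ctrl
import cv2
for n in("scene","top"):
    cv2.imwrite(f"pics/{n}0.png",ctrl.read_camera(n)); i=ctrl.camera_info(n); print(n,i)
s=ctrl.read_state();print(s["eef_pos"],s["tcp_rot"],s["clock"],s["force"],s["width"],ctrl.tcp_to_grasp)
E
```

```text
scene {'fov_y': 43.18640882440542, 'cx': 312.7052827210667, 'cy': 239.63463262978854, 'k1': -0.2099430297915615, 'pose': array([[-0.48751554, -0.5558139 ,  0.67334946,  1.58956908],
       [ 0.87307412, -0.31773153,  0.36984896,  0.44000824],
       [ 0.00837716,  0.76819111,  0.64016579,  1.07235152],
       [ 0.        ,  0.        ,  0.        ,  1.        ]])}
top {'fov_y': 53.610041100282906, 'cx': 326.14059734946676, 'cy': 238.30786778700224, 'k1': -0.02396044579388593, 'pose': array([[ 0.0076633 ,  0.98097993, -0.19395785,  0.35668264],
       [-0.99996627,  0.00809105,  0.0014133 , -0.11105794],
       [ 0.00295574,  0.19394047,  0.98100885,  1.09214376],
       [ 0.        ,  0.        ,  0.        ,  1.        ]])}
[0.18507773 0.59648703 0.19155227] [-3.14037269e+00  4.17537579e-05  2.84076788e+00] 0.1 [ 0.53653427 -0.07510496  0.18401547] 0.08508883920856661 0.0187
```

View pics/scene0.png

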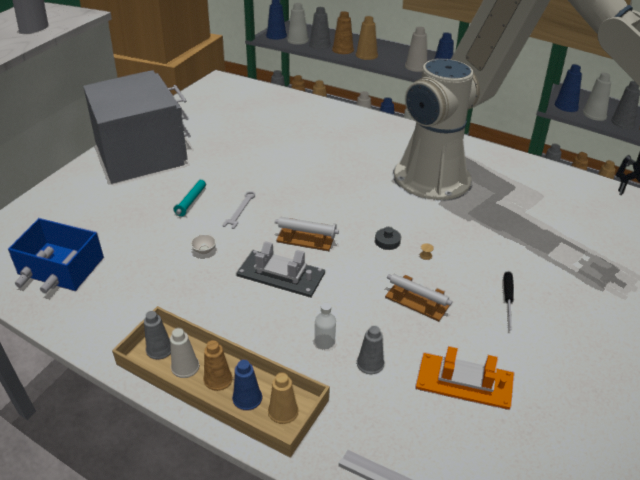

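View pics/top0.png

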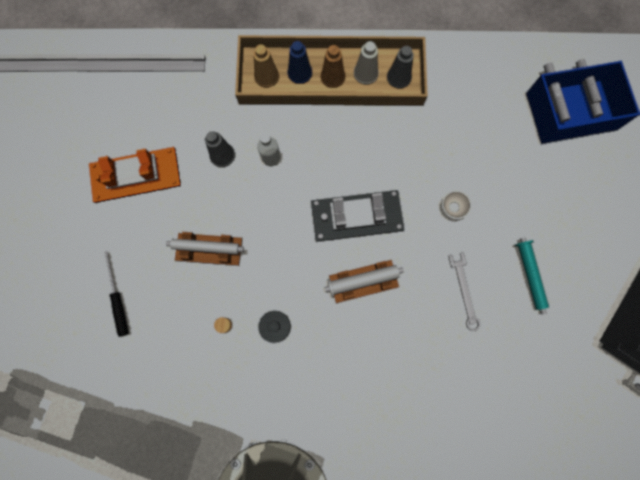

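The nest (dark) is at top px ~(357,215), with its post apparently at the left, (324,217). The rollers are at ~(364,280) and ~(207,247). I'll zoom in to see which one has the flange.

Run:
```python
import cv2,numpy as np
a=cv2.imread("pics/top0.png");b=cv2.imread("pics/scene0.png")
r=lambda i,y,x,w=100,h=75:cv2.resize(i[y:y+h,x:x+w],(400,300),interpolation=cv2.INTER_CUBIC)
cv2.imwrite("pics/c1.png",np.vstack([np.hstack([r(a,180,307),r(a,240,315)]),np.hstack([r(a,210,158),r(b,210,235,106,80)])]))
```

```text
(no output)
```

View pics/c1.png

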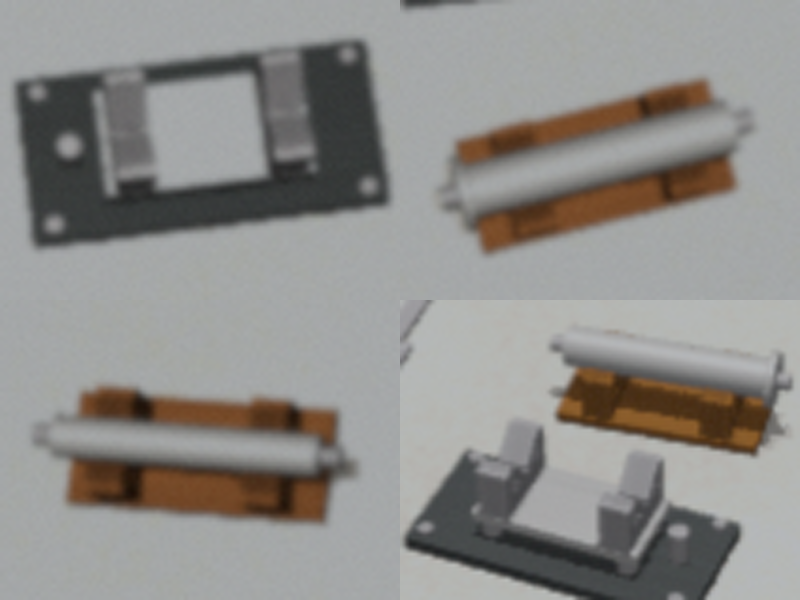

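Panel 2 is the flanged roller: flange at px ~(331,287), stub tips at (326.2,289) and (402.5,270.2). The nest's post top is at (324.2,216.5), so the post and the flange both point left, towards world +y.

```bash
cat > h.py <<'E'
from workcell import ctrl
import numpy as np,cv2
def cam(n):
    i=ctrl.camera_info(n);f=240/np.tan(np.radians(i["fov_y"]/2))
    return np.array([[f,0,i["cx"]],[0,f,i["cy"]],[0,0,1.]]),np.array([i["k1"],0,0,0,0.]),i["pose"]
def px2w(n,p,z):
    K,d,T=cam(n)
    u=cv2.undistortPoints(np.array(p,float).reshape(-1,1,2),K,d).reshape(-1,2)
    r=np.c_[u[:,0],-u[:,1],-np.ones(len(u))]@T[:3,:3].T
    return T[:3,3]+r*((z-T[2,3])/r[:,2])[:,None]
def w2px(n,P):
    K,d,T=cam(n);c=(np.atleast_2d(P)-T[:3,3])@T[:3,:3]
    return cv2.projectPoints((c*[1,-1,-1]).reshape(-1,1,3),np.zeros(3),np.zeros(3),K,d)[0].reshape(-1,2)
E
python3 - <<'E'
from h import *
np.set_printoptions(precision=4,suppress=True)
t=px2w("top",[(326.25,289),(402.5,270.2)],.046)
v=t[0]-t[1];print("roller",t[:,:2],np.linalg.norm(v),"mid",t[1]+v*87/180,"yaw of axis",np.degrees(np.arctan2(v[1],v[0])))
c=np.array([(18,82),(365,42),(388,205),(36,245)])/4+[307,180]
w=px2w("top",c,.012);print("nest",w.mean(0),[np.linalg.norm(w[i]-w[i-1]) for i in range(4)])
e=w[0]+w[3]-w[1]-w[2];print("yaw",np.degrees(np.arctan2(e[1],e[0])))
p=px2w("top",[(324.25,216.5)],.038)[0];print("post",p, np.linalg.norm((p-w.mean(0))[:2]), np.degrees(np.arctan2(*(p-w.mean(0))[1::-1])))
s=ctrl.read_state();from scipy.spatial.transform import Rotation as R
print(R.from_euler("xyz",s["tcp_rot"]).as_matrix())
# scene checks
c=np.array([(790-400,384-300),(550-400,345-300)])*106/400+[235,210]
t=px2w("scene",c,.046);v=t[0]-t[1];print("roller(scene)",t[1]+v*87/180,np.linalg.norm(v))
p=px2w("scene",np.array([(678-400,528-300)])*106/400+[235,210],.038);print("post(scene)",p)
E
```

```text
roller [[ 0.4499 -0.1137]
 [ 0.4928 -0.2825]] 0.17418826300870302 mid [ 0.4721 -0.2009  0.046 ] yaw of axis 104.26439563724297
nest [ 0.6248 -0.1857  0.012 ] [np.float64(0.09832214427306135), np.float64(0.2067256910410805), np.float64(0.0992027524477705), np.float64(0.20606824887474423)]
yaw 97.19486446286516
post [ 0.6158 -0.1079  0.038 ] 0.07835097597039221 96.614507639319
[[-0.9551  0.2963 -0.0003]
 [ 0.2963  0.9551 -0.0012]
 [-0.     -0.0012 -1.    ]]
roller(scene) [ 0.4729 -0.1971  0.046 ] 0.17819861089764877
post(scene) [[ 0.6121 -0.1075  0.038 ]]
```

Request:
drive_tool([
  [[-3.64, -4.83, 0], [0, 0, 0]],
  [[-3.64, -4.83, 0], [0, 0, 0]],
  [[-3.64, -4.83, 0], [0, 0, 0]],
  [[-3.64, -4.83, 0], [0, 0, 0]],
  [[-3.64, -4.83, 0], [0, 0, 0]],
  [[-3.64, -4.83, 0], [0, 0, 0]],
  [[-3.64, -4.83, 0], [0, 0, 0]],
  [[-3.64, -4.83, 0], [0, 0, 0]],
  [[-3.64, -4.83, 0], [0, 0, 0]],
  [[-3.64, -4.83, 0], [0, 0, 0]],
  [[-3.64, -4.83, 0], [0, 0, 0]],
  [[-3.64, -4.83, 0], [0, 0, 0]],
], hand=8.5, force=40)

```text
clock: 1.6
eef_pos: [0.4309, -0.0881, 0.1922]
tcp_rot: [3.141, 0.0, 2.84]
force: [0.4, 0.1, 0.3]
width: 0.085
grip_force: 0.0
```

Request:
drive_tool([
  [[-3.64, -4.83, 0], [0, 0, 0]],
  [[-3.64, -4.83, 0], [0, 0, 0]],
  [[0, 0, 0], [0, 0, 0.17]],
  [[0, 0, 0], [0, 0, 0.17]],
  [[0, 0, 0], [0, 0, 0.17]],
  [[0, 0, 0], [0, 0, 0.17]],
  [[0, 0, 0], [0, 0, 0.17]],
  [[0, 0, 0], [0, 0, 0.17]],
  [[0, 0, 0], [0, 0, 0]],
  [[0, 0, 0], [0, 0, 0]],
])

```text
clock: 2.85
eef_pos: [0.4714, -0.1998, 0.192]
tcp_rot: [-3.141, -0.0, 1.825]
force: [0.1, -0.5, -1.0]
width: 0.0852
grip_force: 0.0
```

```bash
cat >> h.py <<'E'
from scipy.spatial.transform import Rotation as R
def go(x,y,z,yaw):  # cm shift in tool axes and remaining tool-z turn; yaw = direction (deg) of tool y
    s=ctrl.read_state();M=R.from_euler("xyz",s["tcp_rot"]).as_matrix()
    a=np.degrees(np.arctan2(M[1,1],M[0,1]))
    print("t",s["clock"],"pos",s["eef_pos"].round(4),"yaw",a.round(2),"tilt",M[2,:2].round(4),"F",np.round(s["force"],2),"w",round(s["width"],4),"g",s["grip_force"],"j",np.round(s["joints"],2))
    print("shift cm",(M.T@(np.array([x,y,z])-s["eef_pos"])*100).round(2),"turn",np.radians(a-yaw).round(3))
E
python3 - <<'E'
from h import *
go(.472,-.2,.1,14.3)
cv2.imwrite("pics/t1.png",ctrl.read_camera("top"));cv2.imwrite("pics/s1.png",ctrl.read_camera("scene"))
a=cv2.imread("pics/t1.png")[190:310,290:430];b=cv2.imread("pics/s1.png")[170:310,225:365]
cv2.imwrite("pics/c2.png",np.hstack([cv2.resize(a,(400,343),interpolation=2),cv2.resize(b,(400,400),interpolation=2)[:343]]))
E
```

```text
t 2.85 pos [ 0.4714 -0.1998  0.192 ] yaw 14.54 tilt [ 0.0002 -0.0002] F [ 0.12 -0.51 -1.02] w 0.0852 g 0.0 j [-0.4   0.18  1.87  0.    1.09 -0.66]
shift cm [-0.03  0.05  9.2 ] turn 0.004
```

View pics/c2.png

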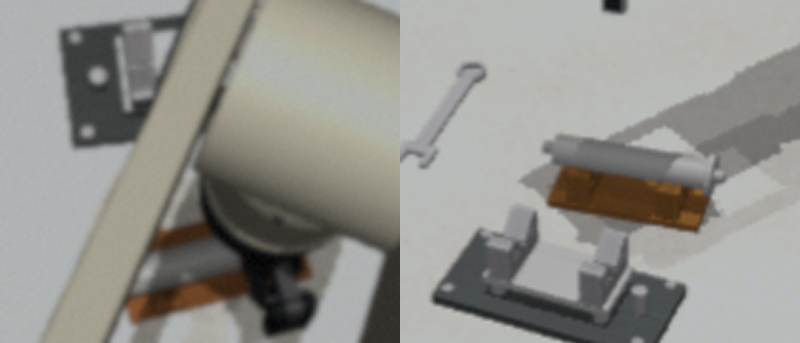

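The top view is blocked by the arm. In the scene view the roller sits undisturbed in its cradle (crop ~(635,165)). The estimate is good enough for an 85 mm opening, so I'll descend.

Request:
drive_tool([
  [[0.05, 0.05, 5], [0, 0, 0]],
  [[0, 0, 4], [0, 0, 0]],
  [[0, 0, 3], [0, 0, 0]],
  [[0, 0, 2], [0, 0, 0]],
  [[0, 0, 1.5], [0, 0, 0]],
  [[0, 0, 0.9], [0, 0, 0]],
  [[0, 0, 0], [0, 0, 0]],
])

```text
clock: 3.82
eef_pos: [0.4718, -0.1992, 0.028]
tcp_rot: [-3.141, -0.0, 1.821]
force: [0.3, 1.9, -0.5]
width: 0.0853
grip_force: 0.0
```

Run:
```python
from h import *
go(.472,-.2,.027,14.3)
cv2.imwrite("pics/s2.png",ctrl.read_camera("scene")[150:300,210:410])
cv2.imwrite("pics/c3.png",cv2.resize(cv2.imread("pics/s2.png"),(800,600),interpolation=2))
```

```text
t 3.825 pos [ 0.4718 -0.1992  0.028 ] yaw 14.35 tilt [ 0.0003 -0.0004] F [ 0.31  1.95 -0.46] w 0.0853 g 0.0 j [-0.4   0.41  2.   -0.    0.73 -0.65]
shift cm [-0.08  0.    0.1 ] turn 0.001
```

View pics/c3.png

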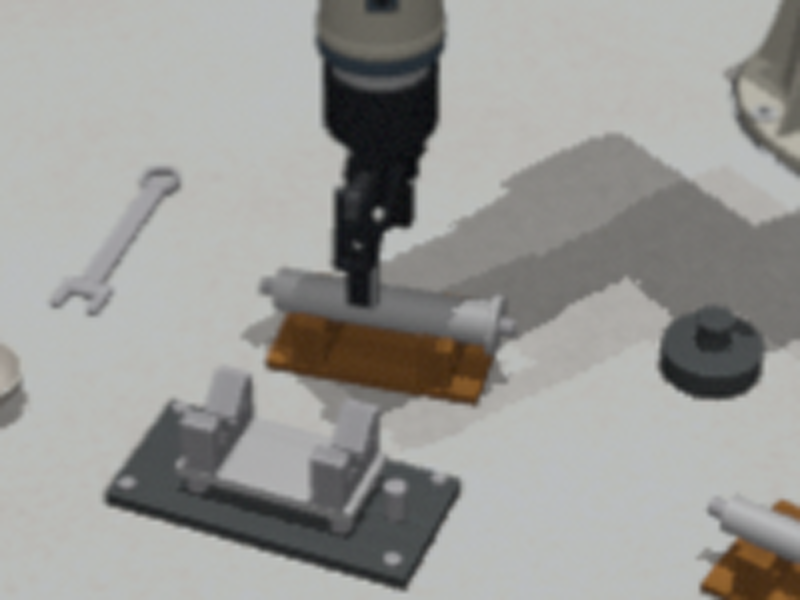

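The fingers straddle the roller barrel at its middle (front finger at ~(363,290) in the crop). Closing now.

Request:
drive_tool([
  [[-0.08, 0, 0.1], [0, 0, 0]],
  [[0, 0, 0], [0, 0, 0]],
  [[0, 0, 0], [0, 0, 0]],
  [[0, 0, 0], [0, 0, 0]],
  [[0, 0, 0], [0, 0, 0]],
  [[0, 0, 0], [0, 0, 0]],
  [[0, 0, 0], [0, 0, 0]],
  [[0, 0, 0], [0, 0, 0]],
], hand=2.0, force=40)

```text
clock: 4.88
eef_pos: [0.4721, -0.2, 0.0272]
tcp_rot: [-3.142, -0.0, 1.821]
force: [0.3, 0.4, -0.8]
width: 0.0202
grip_force: 0.0
```

Run:
```python
from h import *
go(.472,-.2,.027,14.3)
```

```text
t 4.875 pos [ 0.4721 -0.2     0.0272] yaw 14.33 tilt [ 0.0001 -0.0001] F [ 0.28  0.37 -0.77] w 0.0202 g 0.0 j [-0.4   0.41  2.    0.    0.73 -0.65]
shift cm [ 0.   -0.01  0.02] turn 0.0
```

Run:
```python
from h import *
cv2.imwrite("pics/s3.png",ctrl.read_camera("scene")[150:300,210:410])
cv2.imwrite("pics/c4.png",cv2.resize(cv2.imread("pics/s3.png"),(800,600),interpolation=2))
```

```text
(no output)
```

View pics/c4.png

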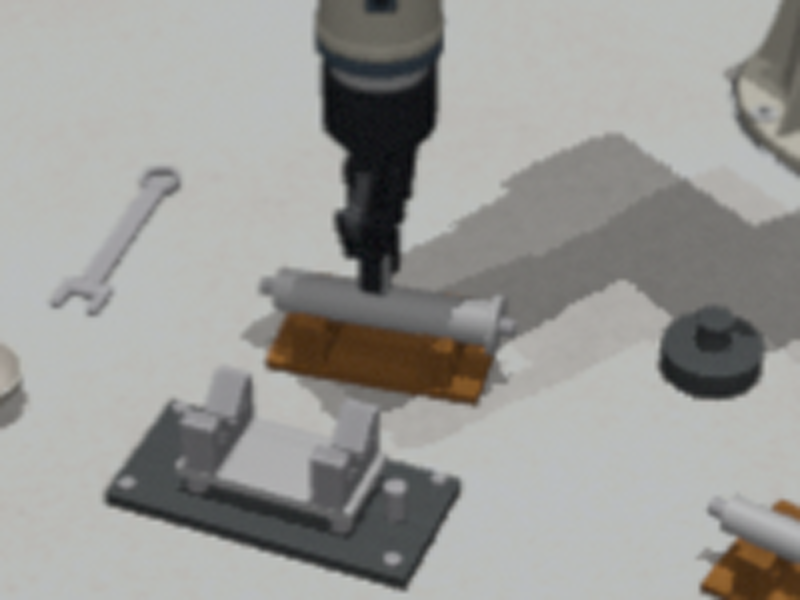

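Run:
```python
from h import *
s=ctrl.read_state();p=s["eef_pos"];M=R.from_euler("xyz",s["tcp_rot"]).as_matrix()
P=[p,p-[0,0,-.05],p+M[:,1]*.017,p-M[:,1]*.017,p+M[:,1]*.05,(.472,-.2,.046),(.4499,-.1137,.046),(.4928,-.2825,.046)]
print(((w2px("scene",P)-[210,150])*4).round(0).tolist())
print(w2px("scene",[(.4499,-.1137,.046),(.4928,-.2825,.046)]),w2px("top",[(.4499,-.1137,.046)]))
# body check: flange of gripper at z
```

```text
[[378.0, 327.0], [377.0, 269.0], [371.0, 342.0], [384.0, 312.0], [358.0, 372.0], [378.0, 305.0], [505.0, 327.0], [258.0, 285.0]]
[[336.36086521 231.84357044]
 [274.55890833 221.15364255]] [[326.26072948 288.99340746]]
```

Run:
```python
from h import *
f=lambda n:cv2.resize(cv2.imread(n)[55:100,70:110],(400,450),interpolation=0)
s1=cv2.imread("pics/s1.png")
im=np.hstack([f("pics/s2.png"),f("pics/s3.png")])
cv2.imwrite("pics/c5.png",im)
p=np.array([.4714,-.1998,.192]);d=np.array([np.cos(.254),np.sin(.254),0])
print(w2px("scene",[p,p+d*.05,p-d*.05]))
g=cv2.cvtColor(s1,6); print([(r,int((g[r,280:330]<60).sum()),np.where(g[r,280:330]<60)[0][[0,-1]]+280 if (g[r,280:330]<60).any() else 0) for r in range(140,190,4)])
```

```text
[[304.58079081 181.76852339]
 [299.33319488 192.65210886]
 [309.57738284 171.41728372]]
[(140, 20, array([295, 314])), (144, 20, array([293, 312])), (148, 17, array([293, 312])), (152, 20, array([293, 312])), (156, 8, array([293, 304])), (160, 11, array([293, 303])), (164, 5, array([297, 301])), (168, 5, array([297, 301])), (172, 5, array([297, 301])), (176, 0, 0), (180, 0, 0), (184, 0, 0), (188, 0, 0)]
```

View pics/c5.png

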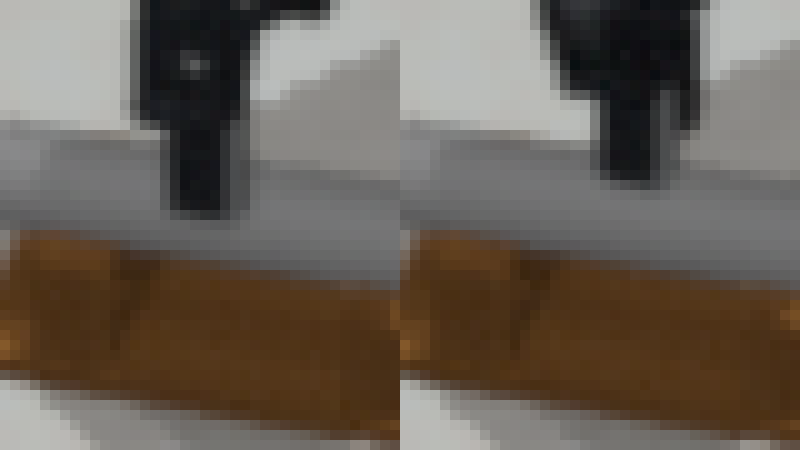

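The zoom shows the front fingertip ending over the upper part of the roller, at scene px ~(303,223.5). The reported TCP predicts ~(303,235.5). So the real fingertips are about 41 mm higher than reported (the earlier picture s1 agrees), and the fingers closed above the roller, which fits the zero grip. I'll reopen and go ~4 cm lower, checking force and image.

Request:
drive_tool([
  [[0, 0, 0], [0, 0, 0]],
  [[0, 0, 0], [0, 0, 0]],
  [[0, 0, 0], [0, 0, 0]],
  [[0, 0, 0], [0, 0, 0]],
  [[0, 0, 0], [0, 0, 0]],
  [[0, 0, 0], [0, 0, 0]],
  [[0, 0, 0], [0, 0, 0]],
  [[0, 0, 0.7], [0, 0, 0]],
  [[0, 0, 0.7], [0, 0, 0]],
  [[0, 0, 0.6], [0, 0, 0]],
  [[0, 0, 0], [0, 0, 0]],
], hand=8.5)

```text
clock: 6.3
eef_pos: [0.4716, -0.1999, 0.0065]
tcp_rot: [-3.141, -0.001, 1.821]
force: [-0.8, 0.4, 0.1]
width: 0.0854
grip_force: 0.0
```

Run:
```python
from h import *
go(.472,-.2,.027,14.3)
im=ctrl.read_camera("scene");cv2.imwrite("pics/s4.png",im)
g=cv2.cvtColor(im,6)
for c in range(296,306): print(c,g[200:250,c].tolist())
s=ctrl.read_state();p=s["eef_pos"];M=R.from_euler("xyz",s["tcp_rot"]).as_matrix()
print(w2px("scene",[p+M[:,1]*.05+[0,0,.013],p+M[:,1]*.05+[0,0,.054]]))
```

```text
t 6.3 pos [ 0.4716 -0.1999  0.0065] yaw 14.32 tilt [ 0.0008 -0.001 ] F [-0.83  0.35  0.14] w 0.0854 g 0.0 j [-0.4   0.44  2.01 -0.    0.69 -0.65]
shift cm [-0.02  0.03 -2.05] turn 0.0
296 [60, 75, 90, 65, 53, 56, 53, 45, 42, 44, 43, 35, 28, 25, 23, 21, 25, 31, 27, 18, 23, 28, 34, 28, 40, 67, 72, 69, 67, 65, 58, 53, 62, 60, 55, 54, 56, 57, 58, 61, 60, 59, 57, 57, 54, 70, 107, 119, 121, 136]
297 [23, 31, 40, 44, 56, 67, 59, 50, 47, 46, 47, 43, 28, 27, 23, 23, 30, 56, 38, 23, 20, 25, 29, 28, 26, 34, 38, 36, 36, 32, 32, 37, 62, 61, 55, 54, 56, 58, 58, 61, 60, 59, 55, 55, 52, 65, 104, 115, 115, 129]
298 [28, 34, 39, 49, 58, 68, 61, 51, 45, 48, 46, 41, 30, 23, 22, 22, 41, 87, 53, 26, 22, 23, 28, 25, 20, 21, 22, 24, 22, 23, 23, 27, 45, 61, 58, 54, 57, 55, 59, 62, 60, 60, 58, 56, 53, 60, 97, 111, 111, 120]
299 [41, 44, 45, 47, 50, 62, 54, 39, 39, 35, 35, 32, 25, 22, 23, 23, 30, 72, 44, 21, 19, 22, 25, 27, 25, 21, 19, 20, 20, 19, 20, 26, 38, 64, 57, 52, 54, 56, 58, 60, 60, 58, 60, 57, 54, 58, 93, 109, 112, 118]
300 [39, 46, 43, 42, 41, 43, 38, 29, 27, 26, 29, 23, 20, 24, 22, 20, 23, 39, 25, 2
[... 538 characters left out ...]
16]
303 [25, 25, 23, 21, 17, 20, 15, 21, 46, 107, 131, 77, 31, 24, 23, 24, 22, 22, 24, 25, 21, 24, 29, 54, 70, 76, 78, 75, 76, 74, 73, 75, 75, 75, 61, 58, 54, 56, 57, 58, 59, 61, 58, 58, 55, 51, 61, 98, 113, 115]
304 [23, 18, 23, 23, 20, 17, 14, 24, 76, 156, 166, 100, 37, 24, 24, 27, 36, 42, 48, 58, 49, 49, 61, 75, 84, 83, 83, 82, 80, 77, 74, 74, 68, 65, 60, 58, 56, 55, 57, 58, 59, 60, 59, 60, 55, 54, 61, 95, 112, 115]
305 [23, 12, 19, 16, 15, 19, 17, 22, 50, 105, 113, 64, 30, 27, 42, 64, 93, 103, 115, 120, 111, 94, 98, 104, 107, 109, 109, 105, 101, 96, 90, 82, 66, 58, 57, 57, 56, 57, 57, 57, 58, 61, 59, 58, 57, 53, 58, 85, 110, 114]
[[299.4925161  245.17497088]
 [299.40599407 233.32853394]]
```

The tip is at row ~232.5, which confirms a reported-to-real offset of ~42 mm. I'll go 2.2 cm further and close.

Request:
drive_tool([
  [[0, 0, 0.6], [0, 0, 0]],
  [[0, 0, 0.6], [0, 0, 0]],
  [[0, 0, 0.5], [0, 0, 0]],
  [[0, 0, 0.5], [0, 0, 0]],
  [[0, 0, 0], [0, 0, 0]],
])

```text
clock: 6.98
eef_pos: [0.4718, -0.1999, -0.0153]
tcp_rot: [-3.141, -0.001, 1.821]
force: [-0.3, -0.3, 0.3]
width: 0.0852
grip_force: 0.0
```

Request:
drive_tool([
  [[0, 0, 0], [0, 0, 0]],
  [[0, 0, 0], [0, 0, 0]],
  [[0, 0, 0], [0, 0, 0]],
  [[0, 0, 0], [0, 0, 0]],
  [[0, 0, 0], [0, 0, 0]],
  [[0, 0, 0], [0, 0, 0]],
  [[0, 0, 0], [0, 0, 0]],
], hand=2.0)

```text
clock: 7.85
eef_pos: [0.4728, -0.2002, -0.0145]
tcp_rot: [3.141, 0.001, 1.821]
force: [4.2, 2.5, 5.6]
width: 0.029
grip_force: 39.5
```

Run:
```python
from h import *
go(.472,-.2,.027,14.3)
im=ctrl.read_camera("scene");cv2.imwrite("pics/s5.png",im)
cv2.imwrite("pics/c6.png",cv2.resize(im[170:270,240:373],(798,600),interpolation=2))
```

```text
t 7.85 pos [ 0.4728 -0.2002 -0.0145] yaw 14.32 tilt [-0.0006  0.0011] F [4.25 2.54 5.57] w 0.029 g 39.52990472316742 j [-0.4   0.48  2.02  0.    0.64 -0.65]
shift cm [ 0.03 -0.07 -4.15] turn 0.0
```

View pics/c6.png

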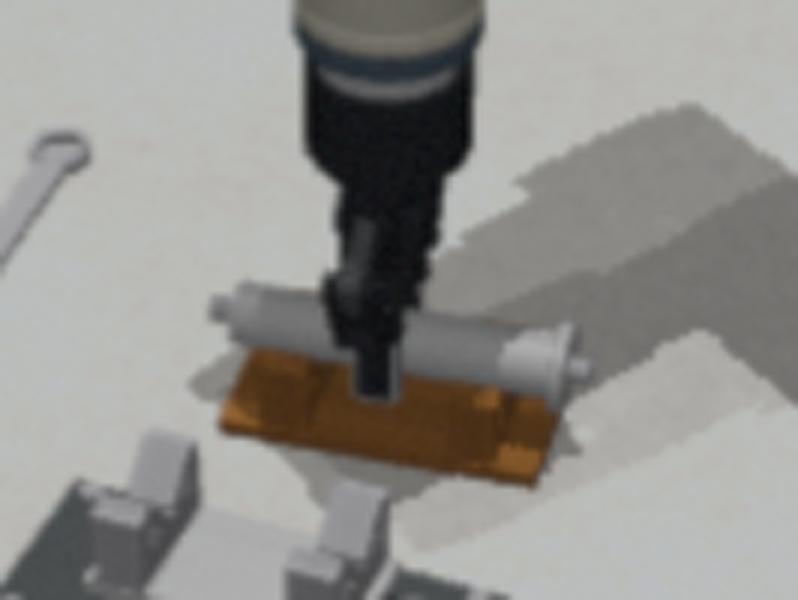

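It's gripped (width 29 mm, 39.5 N) across the middle. Fingertips show just below the barrel at crop ~(375,395). Lifting.

Request:
drive_tool([
  [[0, 0, -0.5], [0, 0, 0]],
  [[0, 0, -1.5], [0, 0, 0]],
  [[0, 0, -3], [0, 0, 0]],
  [[0, 0, -3], [0, 0, 0]],
  [[0, 0, -2], [0, 0, 0]],
  [[0, 0, 0], [0, 0, 0]],
  [[0, 0, 0], [0, 0, 0.13]],
  [[0, 0, 0], [0, 0, 0]],
])

```text
clock: 8.9
eef_pos: [0.4712, -0.1998, 0.0844]
tcp_rot: [-3.14, -0.001, 1.691]
force: [0.2, 0.5, -2.7]
width: 0.0291
grip_force: 39.8
```

Run:
```python
from h import *
go(.625,-.1855,.085,6.9)
```

```text
t 8.9 pos [ 0.4712 -0.1998  0.0844] yaw 6.91 tilt [ 0.0008 -0.0015] F [ 0.19  0.51 -2.67] w 0.0291 g 39.84390914440155 j [-0.4   0.32  1.97 -0.    0.86 -0.52]
shift cm [-0.43 15.44 -0.08] turn 0.0
```

Roller carried (−2.7 N, matching its weight). Moving over the nest.

Request:
drive_tool([
  [[-0.1, 3, 0], [0, 0, 0]],
  [[-0.1, 4, 0], [0, 0, 0]],
  [[-0.1, 4, 0], [0, 0, 0]],
  [[-0.1, 3, 0], [0, 0, 0]],
  [[0, 1.4, 0], [0, 0, 0]],
  [[0, 0, 0], [0, 0, 0]],
  [[0, 0, 0], [0, 0, 0]],
  [[0, 0, 0], [0, 0, 0]],
])

```text
clock: 9.9
eef_pos: [0.6244, -0.1858, 0.0852]
tcp_rot: [-3.141, -0.0, 1.691]
force: [0.3, 0.1, -2.1]
width: 0.029
grip_force: 40.0
```

Run:
```python
from h import *
go(.625,-.1855,.0255,6.9)
im=ctrl.read_camera("scene");cv2.imwrite("pics/s6.png",im)
t=ctrl.read_camera("top");cv2.imwrite("pics/t6.png",t)
cv2.imwrite("pics/c7.png",np.hstack([cv2.resize(im[190:310,225:345],(400,400),interpolation=2),cv2.resize(t[150:270,290:410],(400,400),interpolation=2)]))
s=ctrl.read_state();p=s["eef_pos"]+[0,0,.0605];a=np.radians(96.9);u=np.array([np.cos(a),np.sin(a),0])
q=w2px("scene",[p+u*.093,p-u*.087,p+u*.078]);print(q,(q-[225,190])*400/120)
q=w2px("top",[p+u*.093,p-u*.087,p+u*.078]);print(q,(q-[290,150])*400/120+[400,0])
```

```text
t 9.9 pos [ 0.6244 -0.1858  0.0852] yaw 6.87 tilt [ 0.0002 -0.0006] F [ 0.26  0.06 -2.14] w 0.029 g 39.99355673789978 j [-0.29  0.5   1.66 -0.    0.98 -0.41]
shift cm [0.02 0.06 5.97] turn -0.001
[[313.6440501  239.5493359 ]
 [246.41690157 221.49619704]
 [307.84407854 237.99174095]] [[295.48016699 165.16445301]
 [ 71.3896719  104.98732348]
 [276.14692848 159.97246982]]
[[317.19202949 204.92677482]
 [403.63446371 195.55272267]
 [324.43015472 204.13973323]] [[490.64009829 183.0892494 ]
 [778.78154571 151.84240889]
 [514.76718238 180.46577742]]
```

View pics/c7.png

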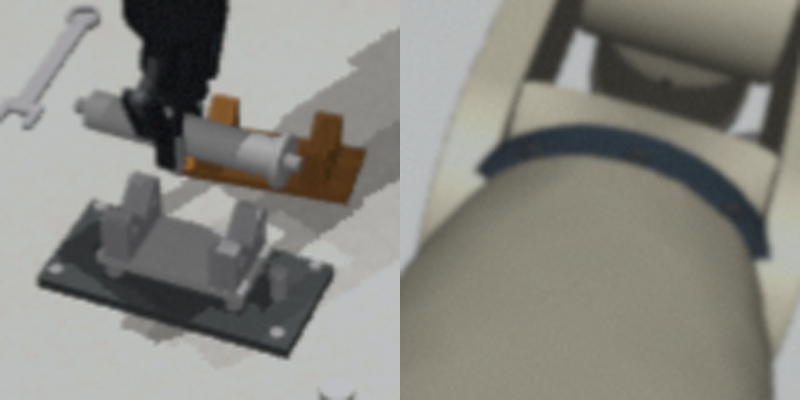

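The roller is above the nest with stub tips at crop (299,163) and (76,106), ~3 mm further towards the post than predicted. I'll shift 2 mm back and descend to just above the Vs.

Request:
drive_tool([
  [[-0.1, 0.05, 1], [0, 0, 0]],
  [[-0.1, 0, 2], [0, 0, 0]],
  [[0, 0, 2], [0, 0, 0]],
  [[0, 0, 0.8], [0, 0, 0]],
  [[0, 0, 0], [0, 0, 0]],
  [[0, 0, 0], [0, 0, 0]],
])

```text
clock: 10.75
eef_pos: [0.6267, -0.1876, 0.0276]
tcp_rot: [3.141, 0.0, 1.691]
force: [-0.6, -1.0, -2.0]
width: 0.0289
grip_force: 40.0
```

Request:
drive_tool([
  [[0, 0, 0.2], [0, 0, 0]],
  [[0, 0, 0.2], [0, 0, 0]],
  [[0, 0, 0.2], [0, 0, 0]],
  [[0, 0, 0], [0, 0, 0]],
  [[0, 0, 0], [0, 0, 0]],
])

```text
clock: 11.38
eef_pos: [0.6263, -0.1875, 0.0212]
tcp_rot: [3.142, 0.0, 1.691]
force: [0.4, 0.0, -3.3]
width: 0.0289
grip_force: 40.0
```

Run:
```python
from h import *
go(.6248,-.1875,.0155,6.9)
```

```text
t 11.375 pos [ 0.6263 -0.1875  0.0212] yaw 6.88 tilt [-0.      0.0001] F [ 0.44  0.   -3.32] w 0.0289 g 39.99976694583893 j [-0.29  0.59  1.69 -0.    0.87 -0.41]
shift cm [ 0.02 -0.14  0.57] turn -0.0
```

Request:
drive_tool([
  [[0, -0.1, 0.1], [0, 0, 0]],
  [[0, 0, 0.1], [0, 0, 0]],
  [[0, 0, 0.1], [0, 0, 0]],
  [[0, 0, 0], [0, 0, 0]],
  [[0, 0, 0], [0, 0, 0]],
])

```text
clock: 12.0
eef_pos: [0.6252, -0.1876, 0.0182]
tcp_rot: [-3.142, 0.0, 1.691]
force: [0.6, -0.7, -3.0]
width: 0.029
grip_force: 40.0
```

Request:
drive_tool([
  [[0, 0, 0.1], [0, 0, 0]],
  [[0, 0, 0.1], [0, 0, 0]],
  [[0, 0, 0], [0, 0, 0]],
  [[0, 0, 0], [0, 0, 0]],
])

```text
clock: 12.5
eef_pos: [0.6261, -0.1878, 0.0167]
tcp_rot: [3.14, 0.001, 1.691]
force: [1.7, 1.3, 2.9]
width: 0.0287
grip_force: 40.5
```

Request:
drive_tool([
  [[0, 0.1, 0], [0, 0, 0]],
  [[0, 0, 0], [0, 0, 0]],
  [[0, 0, 0], [0, 0, 0]],
  [[0, 0, 0], [0, 0, 0]],
])

```text
clock: 13.0
eef_pos: [0.6264, -0.1876, 0.0163]
tcp_rot: [3.141, 0.0, 1.691]
force: [2.8, -0.5, 2.9]
width: 0.029
grip_force: 40.4
```

Run:
```python
from h import *
for _ in range(4): ctrl.read_camera("scene");s=ctrl.read_state();print(np.round(s["force"],2),np.round(s["torque"],3),s["eef_pos"].round(4))
```

```text
[ 1.93 -0.8   2.31] [-0.239 -0.354 -0.014] [ 0.6265 -0.1876  0.0163]
[ 2.78 -0.58  2.8 ] [-0.248 -0.338  0.041] [ 0.6264 -0.1876  0.0163]
[ 3.13 -1.44  3.2 ] [-0.212 -0.362  0.038] [ 0.6264 -0.1876  0.0163]
[ 2.11 -1.16  2.51] [-0.198 -0.348  0.071] [ 0.6264 -0.1876  0.0163]
```

Request:
drive_tool([
  [[0, 0.1, 0], [0, 0, 0]],
  [[0, 0.1, 0], [0, 0, 0]],
  [[0, 0, 0], [0, 0, 0]],
  [[0, 0, 0], [0, 0, 0]],
  [[0, 0, 0], [0, 0, 0]],
])

```text
clock: 13.82
eef_pos: [0.6269, -0.1874, 0.0157]
tcp_rot: [-3.139, -0.0, 1.691]
force: [-4.2, -3.0, 3.4]
width: 0.029
grip_force: 40.6
```

```bash
cat >> h.py <<'E'
def F(n=6):
    a=[]
    for _ in range(n): ctrl.read_camera("scene");s=ctrl.read_state();a.append(np.r_[s["force"],s["torque"],s["eef_pos"]])
    print("F",np.mean(a,0).round(4)[:3],"T",np.mean(a,0).round(3)[3:6],"p",a[-1][6:].round(4),"t",s["clock"])
E
python3 -c "
from h import *
F()"
```

```text
F [-4.1627 -3.2142  2.5485] T [-0.544  0.694  0.273] p [ 0.6269 -0.1873  0.0157] t 14.125
```

Request:
drive_tool([
  [[0, -0.12, 0], [0, 0, 0]],
  [[0, 0, 0], [0, 0, 0]],
  [[0, 0, 0], [0, 0, 0]],
  [[0, 0, 0], [0, 0, 0]],
])

```text
clock: 14.62
eef_pos: [0.6269, -0.1872, 0.016]
tcp_rot: [-3.141, -0.0, 1.691]
force: [0.1, -1.1, -1.2]
width: 0.0293
grip_force: 40.2
```

```bash
python3 -c "
from h import *
F()
go(.6267,-.1875,.0155,6.9)"
```

```text
F [ 0.1497 -0.2976 -2.2203] T [-0.096 -0.033  0.062] p [ 0.627  -0.1872  0.0161] t 14.925
t 14.925 pos [ 0.627  -0.1872  0.0161] yaw 6.87 tilt [ 0.0003 -0.    ] F [ 0.01  0.46 -1.78] w 0.0288 g 40.08638799190521 j [-0.29  0.59  1.69  0.    0.86 -0.41]
shift cm [-0.02 -0.03  0.06] turn -0.001
```

Request:
drive_tool([
  [[0, 0, 0.1], [0, 0, 0]],
  [[0, 0, 0.1], [0, 0, 0]],
  [[0, 0, 0.1], [0, 0, 0]],
  [[0, 0, 0], [0, 0, 0]],
  [[0, 0, 0], [0, 0, 0]],
  [[0, 0, 0], [0, 0, 0]],
])

```text
clock: 15.68
eef_pos: [0.6272, -0.1873, 0.0135]
tcp_rot: [3.141, -0.0, 1.691]
force: [-2.4, 2.0, 5.4]
width: 0.0287
grip_force: 40.8
```

```bash
python3 -c "
from h import *
F()"
```

```text
F [-1.5496  1.7331  5.4525] T [0.291 0.256 0.218] p [ 0.6272 -0.1873  0.0135] t 15.975
```

Request:
drive_tool([
  [[0.04, -0.04, 0.1], [0, 0, 0]],
  [[0, 0, 0.1], [0, 0, 0]],
  [[0, 0, 0.1], [0, 0, 0]],
  [[0, 0, 0], [0, 0, 0]],
  [[0, 0, 0], [0, 0, 0]],
  [[0, 0, 0], [0, 0, 0]],
])

```text
clock: 16.73
eef_pos: [0.6273, -0.1873, 0.011]
tcp_rot: [3.14, 0.001, 1.691]
force: [-1.9, -0.1, 7.5]
width: 0.0292
grip_force: 41.0
```

```bash
python3 -c "
from h import *
F()
im=ctrl.read_camera('scene');cv2.imwrite('pics/s8.png',im)
cv2.imwrite('pics/c8.png',cv2.resize(im[190:310,225:385],(800,600),interpolation=2))"
```

```text
F [-1.7268  0.8217  8.1736] T [0.132 0.275 0.207] p [ 0.6272 -0.1873  0.011 ] t 17.025
```

View pics/c8.png

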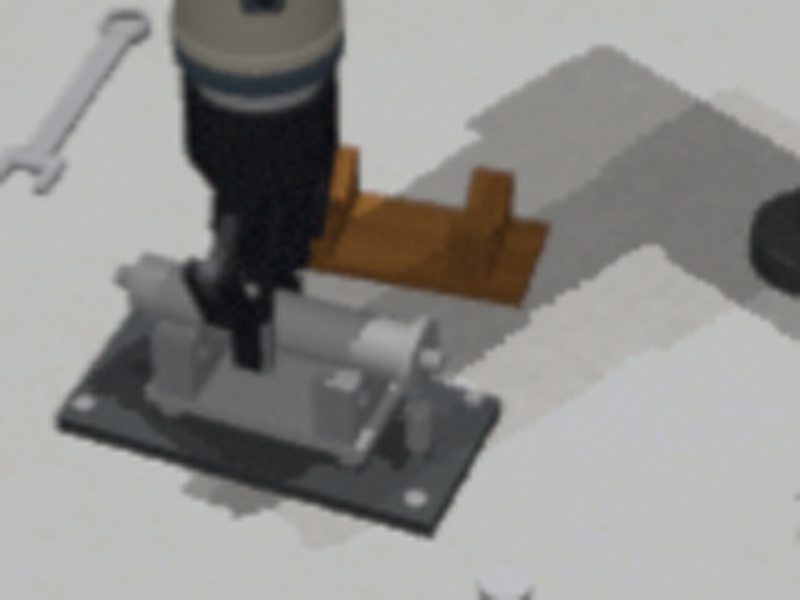

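The roller is seated in both Vs with its flange (~(425,345)) above the post (~(418,425)), and the saddle has sunk ~5 mm. One last small step, plus a lateral trim.

Request:
drive_tool([
  [[0.02, -0.05, 0.1], [0, 0, 0]],
  [[0, 0, 0.02], [0, 0, 0]],
  [[0, 0, 0], [0, 0, 0]],
  [[0, 0, 0], [0, 0, 0]],
  [[0, 0, 0], [0, 0, 0]],
  [[0, 0, 0], [0, 0, 0]],
])

```text
clock: 17.82
eef_pos: [0.6273, -0.1873, 0.0101]
tcp_rot: [3.139, 0.001, 1.691]
force: [-0.1, 0.8, 9.3]
width: 0.0289
grip_force: 41.1
```

```bash
python3 -c "
from h import *
F()"
```

```text
F [-0.8556  0.6896  9.2762] T [0.092 0.134 0.232] p [ 0.6273 -0.1873  0.0102] t 18.125
```

```bash
python3 -c "
from workcell import ctrl
print(ctrl.hand_in())"
```

```text
the job is handed in; nothing more can be done
None
```

I seated the flanged roller in both Vs of the gauge nest with its flange over the post, and handed the job in at about 18 s with the gripper still pressing the saddle down about 6 mm (judged from force and height readings; sideways force under 1 N).

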